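# Charge the bench tumbler and hold its selector on boost

### The arm

A 7-joint arm with a two-finger parallel gripper is mounted at the origin on the work surface. World frame = base frame: x ahead of the robot, y to its left, z up, the work surface at z = 0. Lengths are in m, angles in rad, forces in N, time in s.
With the tool pointing down it reaches from about 0.4 to 0.9 m from the base axis. Payload 5.5 kg.
Tool frame: the origin (TCP) lies midway between the tips of the shut fingers; the grasp point (between the pads) lies 19 mm behind it (manip.grip_depth is the distance from the TCP to the grasp point, in m); z points along the fingers, y is the line along which they close (so a half turn about z gives the same grasp; the last joint's range is limited). The gripper opens to 92 mm and grips with 3 to 60 N. Pads are 19 mm wide; open, the fingers measure 130 mm over their backs; the gripper's body (75 mm by 190 mm) begins 47 mm behind the grasp point.
Start: joints at [1.53, 0.501, -0.427, 1.55, 0.221, 1.138, -0.21], TCP at [0.194, -0.62, 0.227] pointing down, gripper open.
Joint ranges: [-2.88, 2.88], [-0.31, 2.03], [-1.54, 1.56], [0.2, 2.42], [-1.41, 4.55], [0.19, 2.02], [-2.57, 2.57]. Speed limits (rad/s): [2.57, 2.57, 3.14, 3.14, 3.14, 3.14, 3.14].

### API

Orientations are given as a unit quaternion [x, y, z, w].
In Python, from bench import manip, effector, viewer gives the robot as it stands. Calls block until the motion is done:
- manip.move_pose(position, orientation): joint-space move of the TCP to a pose.
- manip.servo_line(position, ori=None, vel=0.15): straight line of the TCP; ori=None keeps the orientation; vel is the mean speed in m/s.
- manip.movej(angles): joint-space move.
- effector.open_jaws() and effector.close(f_grip=None): open the fingers fully, or close them until they stop; f_grip is the grip in N (None keeps the last).
- manip.sleep(seconds).
- manip.solve_ik(position, orientation): joint angles nearest the present ones, or None.
- viewer.get_image(name): name is "scene" or "top"; returns the picture (420x560x3 uint8, red, green, blue); there is no depth.
- viewer.get_calibration(name): a dict with "vfov" (degrees; the focal length in pixels is half the picture's height over the tangent of half this angle, whatever the lens; pixels are square), "cx", "cy" (the principal point, pixels), "eye" and "attitude" of the camera in the world. Camera axes: x right, y down, z forward; pixel columns grow to the right and rows downward; lengths in m; the calibration is good to about 2 mm. A picture is of the moment at which its call begins. get_calibration takes no time and is no camera call.
A pose or a line that the arm cannot do raises manip.PlanningError and nothing moves.
- manip.hand_in(): hands the job in; it is judged then, once.
Readings, each from a call of its own:
- manip.current_clock(): time.
- manip.current_q(): joint angles.
- manip.current_joint_velocities(): joint speeds.
- manip.current_tau(): joint torques, N m.
- manip.current_tool_pos(): TCP position.
- manip.current_tcp_rot(): TCP orientation.
- manip.current_force(): force on the tool from outside, world axes, zero at the start.
- manip.current_wrist_torque(): the same for the moment, N m.
- manip.current_finger_gap(): finger opening in m.
- manip.current_gripper_force(): force on a finger pad.
Only numpy, scipy, OpenCV 4.12 (cv2) and the standard library are available. Lean on these libraries where they do the work, as an engineer would, in place of code of your own. Each camera call takes 0.05 s, during which the arm holds its last target. There are 200 camera calls.

### The job

Take the scoop that lies in the black tub, scoop up polishing stones with it (not with the fingers), tip at least four of the six into the tumbler's round bowl, then lay the scoop back in the tub and let go of it. Then turn the tumbler's selector dial clockwise from off, past its first and second notches, to the third, sprung position to bed the stones in, and finish while still holding the dial there against its spring: do not let it go. Leave the two mugs and the dish alone.

Things in the scene. Friction and masses are not known exactly. Their poses are not given: they have to be found in the camera images.
- tub: Open black plastic tub fixed to the table, 240 mm long (its x), 102 mm wide (its y), 45 mm high, walls and floor 5 mm. Origin at the centre of its underside; its +x end is the far end, over which the scoop's handle sticks out; the stones lie at the -x (near, robot) end.
- scoop: Loose flat-bottomed aluminium scoop, 140 g, standing in the tub, nose towards the tub's -x end. Pan 86 mm long (its x), 80 mm wide, open above and at the nose (-x); floor 2 mm thick, back wall 46 mm high, cheeks 39 mm high, 25 mm in the nose half. Origin at the centre of the pan's underside, +z up, nose at x = -43 mm. Stones slide on its floor once it is tilted by 16 to 23 degrees.
- scoop_grip (a point): Point in the middle of the scoop's black handle: 91 mm to +x of the scoop's origin, 61 mm above its underside; turns with the scoop. The handle is 20 mm wide and 18 mm thick and runs to +x from the top of the back wall (x = 47 mm, 49 mm up), rising 16 degrees, 110 mm long. At the start this point is beyond the tub's +x end, with free room beside it.
- bowl_mouth (a point): Centre of the mouth of the tumbler's round bowl, level with its rim, 165 mm above the table. Grey bowl, open, 200 mm across the rim outside, 190 mm inside, 75 mm deep, narrowing to 150 mm at its floor, with a centre cone that ends 21 mm below the rim. Fixed.
- bowl_floor (a point): Middle of the bowl's floor, on its axis, 75 mm below the rim (inside the foot of the centre cone).
- tumbler: The tumbler, fixed to the table: base tray 210 mm (its x) by 470 mm (its y, -250 to +220), 24 mm high, with motor and bowl on the left (bowl axis at y = +115 mm) and a flat-topped console on the right (130 by 115 mm, top 68 mm above the table, centre y = -145 mm). Origin on the table; its +x points away from the robot.
- dial: Black bar handle of the selector on the console's top, turning about its own vertical axis: 14 mm wide, 51 mm long (its x; the pointed end with a white line is +x), top 113 mm above the table, standing on a round black skirt 48 mm across (top 82 mm up). Origin on the axis, 74 mm above the table. At off the pointed end is 37.5 degrees counter-clockwise of the tumbler's +x.
- dial_grip (a point): Point on the dial's axis, 10 mm below the bar's top, at which to grip across the bar; turns with the bar, its x along the bar towards the pointed end. 103 mm above the table.
- notches (a joint): First part of the dial's turn, rad, clockwise seen from above: 0 at off (short mark), notches at 0.436 (one dot) and 0.873 (two dots), where it stays when let go and where this part stops. It takes up to 0.06 N m to leave a notch.
- boost (a joint): Last, sprung part of the dial's turn, rad, clockwise: 0 until the dial is past the second notch, 0.436 at the third position (three dots), stop at 0.458. The dial's whole turn from off is notches + boost (1.309 at the third position). A spring pushes back with 0.11 N m at the start of this part, 0.22 N m at the third position, and returns it to 0 when let go.
- stone0: White porcelain polishing stone, a round pillow 26 mm across and 16 mm thick, with rounded edges, 17 g; origin at the centre of its underside (8 mm below its middle). All six stones are alike and lie in one layer on the tub's near half.
- stone1: Another polishing stone, same as stone0.
- stone2: Another polishing stone, same as stone0.
- stone3: Another polishing stone, same as stone0.
- stone4: Another polishing stone, same as stone0.
- stone5: Another polishing stone, same as stone0.
- mug_tall: White mug, 80 mm across, 95 mm high, to be left alone. Origin at the centre of its underside.
- mug_wide: White mug, 92 mm across, 75 mm high, to be left alone. Origin at the centre of its underside.
- dish: White dish, 110 mm across, 40 mm high, to be left alone. Origin at the centre of its underside.
Not all that is in view belongs to the job. Several things have the shape of the scoop; the one meant has the colours described above.

How it is judged:
On the way, in this order (a step that is already met when the one before it is completed fails the run):
1. at least four stones lie in the tumbler's bowl ((distance between each of stone0, stone1, stone2, stone3 and bowl_floor below 0.092 m or distance between each of stone0, stone1, stone2, stone4 and bowl_floor below 0.092 m or distance between each of stone0, stone1, stone2, stone5 and bowl_floor below 0.092 m or distance between each of stone0, stone1, stone3, stone4 and bowl_floor below 0.092 m or distance between each of stone0, stone1, stone3, stone5 and bowl_floor below 0.092 m or distance between each of stone0, stone1, stone4, stone5 and bowl_floor below 0.092 m or distance between each of stone0, stone2, stone3, stone4 and bowl_floor below 0.092 m or distance between each of stone0, stone2, stone3, stone5 and bowl_floor below 0.092 m or distance between each of stone0, stone2, stone4, stone5 and bowl_floor below 0.092 m or distance between each of stone0, stone3, stone4, stone5 and bowl_floor below 0.092 m or distance between each of stone1, stone2, stone3, stone4 and bowl_floor below 0.092 m or distance between each of stone1, stone2, stone3, stone5 and bowl_floor below 0.092 m or distance between each of stone1, stone2, stone4, stone5 and bowl_floor below 0.092 m or distance between each of stone1, stone3, stone4, stone5 and bowl_floor below 0.092 m or distance between each of stone2, stone3, stone4, stone5 and bowl_floor below 0.092 m)), for 0.2 s.
2. the scoop lies back in the tub, let go (x of scoop in the frame of tub between -0.09 and 0.1 m and y of scoop in the frame of tub between -0.03 and 0.03 m and z of scoop in the frame of tub below 0.055 m and angle between scoop's own z axis and vertical below 0.8 rad and contact force between the fingers and scoop below 0.1 N and linear speed of scoop below 0.03 m/s), for 0.2 s.
3. the dial is held at the third position by the fingers (value of joint notches above 0.8 rad and value of joint boost above 0.36 rad and contact force between the fingers and dial above 1 N), for 0.2 s.
At the end, for the whole second after the job is handed in: Four or more stones in the bowl (their origins within 92 mm of the middle of its floor); the scoop let go, still and right way up in the tub (tilt < 0.8 rad, underside < 55 mm above the tub's); notches > 0.80 and boost > 0.36 rad with the fingers on the dial (> 1 N) to the end (all of step 2 and all of step 3 and (distance between each of stone0, stone1, stone2, stone3 and bowl_floor below 0.092 m or distance between each of stone0, stone1, stone2, stone4 and bowl_floor below 0.092 m or distance between each of stone0, stone1, stone2, stone5 and bowl_floor below 0.092 m or distance between each of stone0, stone1, stone3, stone4 and bowl_floor below 0.092 m or distance between each of stone0, stone1, stone3, stone5 and bowl_floor below 0.092 m or distance between each of stone0, stone1, stone4, stone5 and bowl_floor below 0.092 m or distance between each of stone0, stone2, stone3, stone4 and bowl_floor below 0.092 m or distance between each of stone0, stone2, stone3, stone5 and bowl_floor below 0.092 m or distance between each of stone0, stone2, stone4, stone5 and bowl_floor below 0.092 m or distance between each of stone0, stone3, stone4, stone5 and bowl_floor below 0.092 m or distance between each of stone1, stone2, stone3, stone4 and bowl_floor below 0.092 m or distance between each of stone1, stone2, stone3, stone5 and bowl_floor below 0.092 m or distance between each of stone1, stone2, stone4, stone5 and bowl_floor below 0.092 m or distance between each of stone1, stone3, stone4, stone5 and bowl_floor below 0.092 m or distance between each of stone2, stone3, stone4, stone5 and bowl_floor below 0.092 m)); the arm keeps its last pose, push and grip.
It fails at once if a mug or the dish is shoved by more than 30 mm or tipped over (distance of any of mug_tall, mug_wide, dish from where it was at the start of the episode above 0.03 m or angle between any of mug_tall, mug_wide, dish's own z axis and vertical above 0.5 rad).
It fails at once if a stone is lifted out of the tub with the fingers ((contact force between the fingers and stone0 above 0.3 N and z of stone0 in the frame of tub above 0.06 m) or (contact force between the fingers and stone1 above 0.3 N and z of stone1 in the frame of tub above 0.06 m) or (contact force between the fingers and stone2 above 0.3 N and z of stone2 in the frame of tub above 0.06 m) or (contact force between the fingers and stone3 above 0.3 N and z of stone3 in the frame of tub above 0.06 m) or (contact force between the fingers and stone4 above 0.3 N and z of stone4 in the frame of tub above 0.06 m) or (contact force between the fingers and stone5 above 0.3 N and z of stone5 in the frame of tub above 0.06 m)).
It also fails if it takes over 70 s, if anything falls off the work surface, if the arm or the gripper's body presses on something with over 40 N, if the wrist force passes 120 N, or if a joint passes its speed limit or range.

## Working session

There is one attempt and no reset: what is moved stays moved. The work goes in short steps, each a Python script; the robot and the scene stay as the last script left them, time stands still between calls to the robot, and variables do not carry over. Pictures are saved under pics/ and viewed, at most 10 in all, crops included, and the job is handed in when it is done.

```bash
ls; mkdir -p pics
python3 - <<'E'
from bench import manip, effector, viewer
import cv2
for n in("scene","top"):
    im=viewer.get_image(n); cv2.imwrite(f"pics/{n}0.png",cv2.resize(im[:,:,::-1],(800,600),interpolation=cv2.INTER_CUBIC))
    print(viewer.get_calibration(n))
print(manip.current_clock(),manip.current_tool_pos(),manip.current_tcp_rot(),manip.grip_depth)
E
```

```text
pics
{'vfov': 47.025914839890795, 'cx': 275.01424911771363, 'cy': 207.21266359038376, 'eye': array([ 1.24665988, -0.43217245,  0.99245831]), 'attitude': array([ 0.82447647,  0.41488933, -0.17648131, -0.34199378])}
{'vfov': 52.370243451917545, 'cx': 274.96582222032447, 'cy': 214.03754876707538, 'eye': array([0.31710369, 0.09259852, 1.09717165]), 'attitude': array([-0.68205366,  0.72305046, -0.08039765,  0.07441142])}
0.1 [ 0.19419857 -0.61964303  0.22577489] [ 9.88482811e-01  1.51330582e-01 -1.10536568e-04 -8.80691377e-04] 0.0188
```

View pics/top0.png

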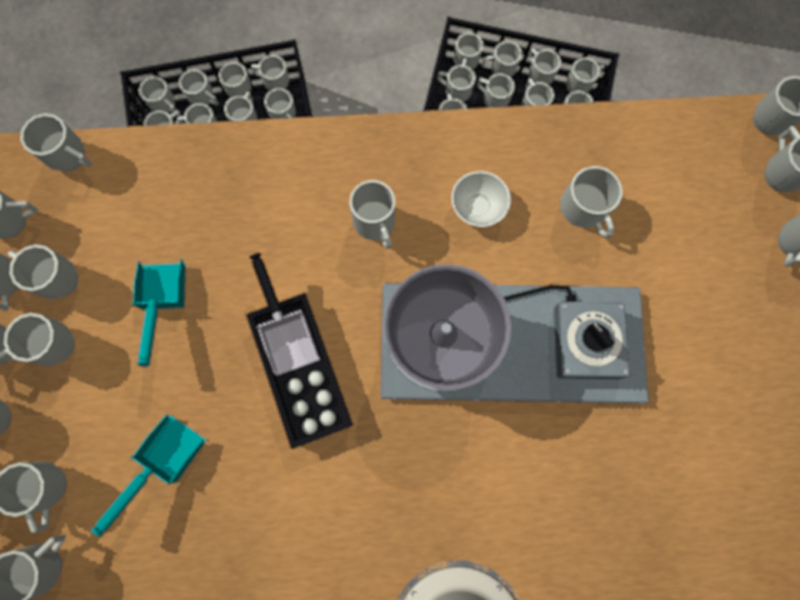

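View pics/scene0.png

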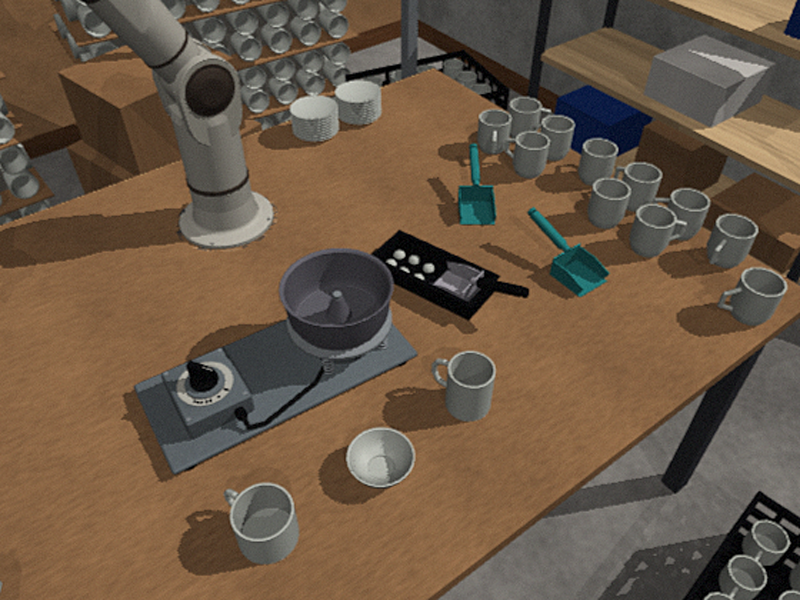

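Top view (800x600): tub rim corners about (247,312), (305,295), (351,424), (293,446), with six stones near (310,400). The scoop handle tip is at (257,257), the bowl at (447,327) and the dial at (598,337). I'll enlarge these for precision.

Run:
```python
import cv2
from bench import viewer
im=viewer.get_image("top")[:,:,::-1]
a=im[170:320,160:260]; b=im[190:290,260:460]
# tub crop: 4x ->400x600 ; tumbler crop 4x -> 800x400
cv2.imwrite("pics/tub.png",cv2.resize(a,None,fx=4,fy=4,interpolation=cv2.INTER_CUBIC))
cv2.imwrite("pics/tum.png",cv2.resize(b,None,fx=4,fy=4,interpolation=cv2.INTER_CUBIC))
```

```text
(no output)
```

View pics/tub.png

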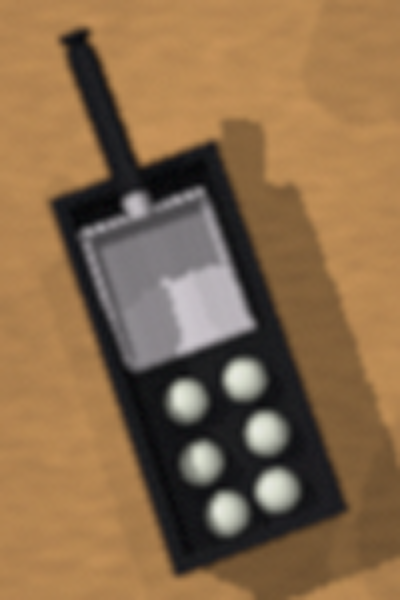

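View pics/tum.png

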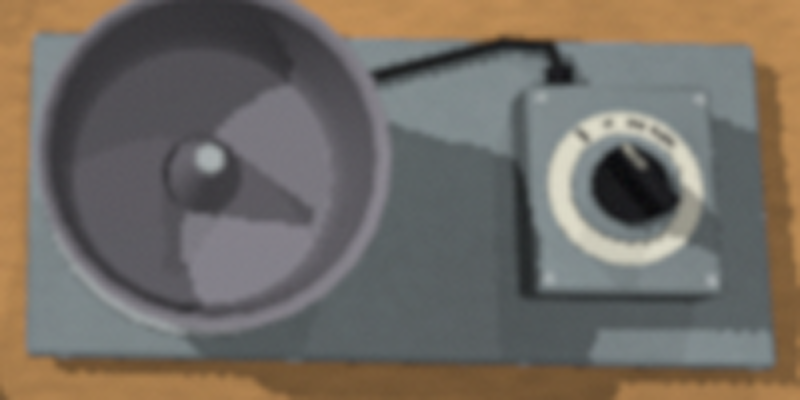

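Tub crop: rim corners (52,202), (214,142), (346,510), (178,574); scoop back-wall top corners (83,232), (205,190); nose (135,370), (255,328); handle end (75,37). Tumbler crop: tray corners (35,35), (752,45), (775,366), (28,355); console top (525,88), (708,90), (720,293), (535,293).

```bash
cat > h.py <<'E'
import numpy as np, cv2
from scipy.spatial.transform import Rotation as R
from scipy.optimize import least_squares
from bench import manip, effector, viewer
def cam(n="top"):
    c=viewer.get_calibration(n); f=210/np.tan(np.radians(c["vfov"]/2))
    return c,f,R.from_quat(c["attitude"])
def proj(P,n="top"):
    c,f,r=cam(n); q=r.inv().apply(np.atleast_2d(P)-c["eye"]); return q[:,:2]/q[:,2:]*f+[c["cx"],c["cy"]]
def at_z(px,z,n="top"):
    c,f,r=cam(n); px=np.atleast_2d(px)
    d=r.apply(np.c_[(px-[c["cx"],c["cy"]])/f,np.ones(len(px))]); return c["eye"]+d*((z-c["eye"][2])/d[:,2])[:,None]
def crop(uv,x0,y0,s=4): return (np.array(uv,float)+.5)/s-.5+[x0,y0]
def fit2d(model,px,g):
    model=np.array(model,float)
    def w(p): return np.c_[R.from_euler('z',p[2]).apply(model)+[p[0],p[1],0]]
    r=least_squares(lambda p:(proj(w(p))-px).ravel(),g); return r.x,r.fun.reshape(-1,2)
E
python3 - <<'E'
from h import *
np.set_printoptions(precision=4,suppress=True)
T=lambda uv:crop(uv,160,170); U=lambda uv:crop(uv,260,190)
print(at_z(T([(52,202),(214,142),(346,510),(178,574)]),.045))
print("tub",*fit2d([(.12,.051,.045),(.12,-.051,.045),(-.12,-.051,.045),(-.12,.051,.045)],T([(52,202),(214,142),(346,510),(178,574)]),(.45,.3,.3)))
h=lambda x:.049+(x-.047)*np.tan(np.radians(16))
xe=.047+.110*np.cos(np.radians(16))
print("scoop",*fit2d([(.043,.04,.044),(.043,-.04,.044),(-.043,.04,.007),(-.043,-.04,.007),(xe,0,.005+h(xe)+.009)],T([(83,232),(205,190),(135,370),(255,328),(75,37)]),(.45,.3,.3)))
print("stones",at_z(T([(186,401),(245,381),(202,462),(268,434),(228,513),(278,491)]),.013))
print("tray",*fit2d([(.105,.22,.024),(.105,-.25,.024),(-.105,-.25,.024),(-.105,.22,.024)],U([(35,35),(752,45),(775,366),(28,355)]),(.5,0,0)))
print("cons",at_z(U([(525,88),(708,90),(720,293),(535,293)]),.068), at_z(U([(626,187)]),.074))
print("bowl l/r/bot/cone",at_z(U([(40,150),(391,150),(218,333)]),.165),at_z(U([(209,156)]),.144))
E
```

```text
[[0.5506 0.3346 0.045 ]
 [0.5836 0.2319 0.045 ]
 [0.3498 0.1584 0.045 ]
 [0.318  0.2606 0.045 ]]
tub [0.4503 0.2463 0.3059] [[ 1.3784  0.4238]
 [-0.7497  1.3854]
 [-1.3403 -0.5031]
 [ 0.7229 -1.0856]]
scoop [0.499  0.2648 0.2921] [[ 0.0281  0.7078]
 [-0.1334  0.5018]
 [ 0.1946  0.0369]
 [-0.0553 -0.1769]
 [-0.0318 -1.0693]]
stones [[0.4243 0.2583 0.013 ]
 [0.4347 0.2207 0.013 ]
 [0.3856 0.2492 0.013 ]
 [0.4006 0.2073 0.013 ]
 [0.3533 0.2338 0.013 ]
 [0.3649 0.2023 0.013 ]]
tray [ 0.4804 -0.1181 -0.0732] [[-1.0613 -0.9264]
 [ 0.7215 -0.7722]
 [ 1.1993  0.7222]
 [-0.8722  0.6617]]
cons [[ 0.5357 -0.2096  0.068 ]
 [ 0.5278 -0.3225  0.068 ]
 [ 0.4028 -0.312   0.068 ]
 [ 0.4093 -0.2007  0.068 ]] [[ 0.4695 -0.2618  0.074 ]]
bowl l/r/bot/cone [[ 0.4956  0.0921  0.165 ]
 [ 0.4842 -0.1026  0.165 ]
 [ 0.3891  0.0013  0.165 ]] [[ 0.4906 -0.0035  0.144 ]]
```

```bash
cat >> h.py <<'E'
TUB=np.array([.4503,.2463,.005]); TY=.3059
BOWL=np.array([.4888,-.0034]); DIAL=np.array([.4697,-.2622]); TUMY=-.0732
FLIP=[R.from_matrix(np.diag([-1.,1,-1])),R.from_matrix(np.diag([1.,-1,-1]))]
GT=np.array([.091,0,.050])   # TCP in scoop frame
def tool(scoop_pt,at,yaw,up,k=0,gt=GT):
    """TCP pose putting the scoop-frame point scoop_pt at world point at; up = nose-up degrees"""
    S=R.from_euler('z',yaw)*R.from_euler('y',up,degrees=True)
    return np.array(at)+S.apply(gt-np.array(scoop_pt)), (S*FLIP[k]).as_quat()
def tub(x,y=0,z=0): return TUB+R.from_euler('z',TY).apply([x,y,z])
SC0=np.array([.499,.2648,.005]); SY0=.2921
NOSE=[-.043,0,0]
def stroke(k=0):
    o=[0,0,0]
    b=BOWL
    L={}
    L['above']=tool(o,SC0+[0,0,.15],SY0,0,k)
    L['grasp']=tool(o,SC0,SY0,0,k)
    L['push']=tool(o,tub(-.069),TY,0,k)
    L['tilt']=tool([.043,0,0],tub(-.026,0,.04),TY,25,k)
    L['lift']=tool([.043,0,0],tub(-.026,0,.25),TY,25,k)
    L['over']=tool(NOSE,[b[0]+.02,b[1],.25],0,20,k)
    L['over0']=tool(NOSE,[b[0]+.035,b[1],.20],0,0,k)
    L['dump']=tool(NOSE,[b[0]+.035,b[1],.165],0,-50,k)
    return L
E
python3 - <<'E'
from h import *
np.set_printoptions(precision=2,suppress=True)
for k in(0,1):
    for n,(p,q) in stroke(k).items(): print(k,n,p,manip.solve_ik(p,q))
for a in (.581,.581-1.309,.581+np.pi/2,.581-1.309+np.pi/2,.581-np.pi/2,.581-1.309-np.pi/2,):
    print(a,manip.solve_ik([*DIAL,.084],(R.from_euler('z',a)*FLIP[1]).as_quat()))
E
```

```text
0 above [0.59 0.29 0.21] [ 0.27  0.89 -1.3   1.54  0.87  1.38  0.75]
0 grasp [0.59 0.29 0.06] [ 0.13  0.9  -0.96  1.64  0.83  1.05  0.77]
0 push [0.47 0.25 0.06] [ 0.37  1.01 -1.31  1.95  1.1   1.16  0.48]
0 tilt [0.49 0.26 0.07] [ 0.22  1.23 -1.31  1.5   0.87  1.63  0.71]
0 lift [0.49 0.26 0.28] [ 0.2   0.91 -1.31  1.36  0.58  1.82  0.81]
0 over [ 0.65 -0.    0.25] [ 0.49  0.95 -1.11  1.15  0.66  1.8   1.09]
0 over0 [ 0.66 -0.    0.25] [ 0.61  0.66 -1.    1.49  0.57  1.3   1.12]
0 dump [ 0.57 -0.    0.3 ] None
1 above [0.59 0.29 0.21] [ 0.19  0.76 -1.1   1.55  0.69  1.27 -2.28]
1 grasp [0.59 0.29 0.06] [ 0.01  0.81 -0.76  1.64  0.65  0.96 -2.26]
1 push [0.47 0.25 0.06] [ 0.02  0.62 -0.71  1.95  0.57  0.78 -2.29]
1 tilt [0.49 0.26 0.07] [ 0.07  0.98 -0.92  1.51  0.55  1.42 -2.21]
1 lift [0.49 0.26 0.28] [ 0.09  0.74 -0.98  1.37  0.38  1.72 -2.15]
1 over [ 0.65 -0.    0.25] [ 0.36  0.81 -0.75  1.15  0.42  1.7  -1.9 ]
1 over0 [ 0.66 -0.    0.25] [ 0.56  0.62 -0.9   1.49  0.5   1.27 -1.97]
1 dump [ 0.57 -0.    0.3 ] [ 1.26 -0.23 -1.18  2.39  4.45  0.21  0.16]
0.581 [ 0.96  0.54 -0.63  1.94  0.44  0.8  -0.91]
-0.728 [ 0.74  0.49 -0.35  1.95  0.24  0.75 -2.04]
2.1517963267948965 [ 1.12  0.62 -0.85  1.93  0.61  0.87  0.53]
0.8427963267948966 [ 0.99  0.56 -0.68  1.94  0.47  0.81 -0.67]
-0.9897963267948966 [ 0.7   0.48 -0.3   1.95  0.2   0.74 -2.28]
-2.2987963267948963 [ 1.37  0.93 -1.31  1.93  1.01  1.15  2.07]
```

Run:
```python
from h import *
np.set_printoptions(precision=2,suppress=True)
for up in(-35,-45):
  for k in(0,1):
    for yd in range(-90,121,15):
      y=np.radians(yd); n=[BOWL[0]+.035*np.cos(y),BOWL[1]+.035*np.sin(y),.17]
      s=manip.solve_ik(*tool(NOSE,n,y,up,k)); s0=manip.solve_ik(*tool(NOSE,np.add(n,[0,0,.05]),y,15,k))
      if s is not None: print(up,k,yd,s,s0)
```

```text
-35 0 -90 [ 0.8   0.54 -1.34  1.92  1.01  1.6  -0.84] [ 1.24  0.51 -1.02  1.77  0.19  1.17  0.18]
-35 0 -75 [ 0.83  0.44 -1.31  1.97  1.04  1.41 -0.6 ] [ 1.12  0.64 -1.05  1.63  0.32  1.29  0.29]
-35 0 -60 [ 0.87  0.35 -1.29  2.02  1.05  1.19 -0.37] [ 0.98  0.73 -1.04  1.49  0.4   1.4   0.45]
-35 0 -45 [ 1.05  0.45 -1.52  2.06  1.19  1.15 -0.21] [ 0.85  0.81 -1.05  1.38  0.48  1.5   0.6 ]
-35 0 -30 [ 0.87  0.13 -1.09  2.1   0.87  0.68  0.24] [ 0.73  0.87 -1.08  1.29  0.56  1.58  0.76]
-35 0 -15 [ 1.1   0.14 -1.27  2.12  0.77  0.52  0.59] [ 0.62  0.91 -1.1   1.23  0.63  1.65  0.92]
-35 0 0 [ 1.09  0.1  -1.18  2.13  0.34  0.38  1.23] [ 0.52  0.93 -1.11  1.21  0.68  1.68  1.09]
-35 0 15 [ 0.58  0.04 -0.58  2.13 -0.33  0.4   2.1 ] [ 0.42  0.9  -1.07  1.23  0.69  1.68  1.26]
-35 0 30 [ 1.22  0.18 -1.24  2.1  -0.3   0.47  2.36] [ 0.42  1.   -1.31  1.29  0.88  1.77  1.32]
-35 0 45 [ 1.33  0.36 -1.42  2.06 -0.11  0.57  2.43] [ 0.38  0.95 -1.31  1.38  0.88  1.73  1.48]
-35 0 75 [-0.95  0.45  1.37  2.02 -1.07  1.38 -2.55] [ 0.35  0.79 -1.3   1.63  0.84  1.59  1.8 ]
-35 0 90 [-0.63  0.28  0.91 
[... 3463 characters left out ...]
  0.58  1.62 -1.81]
-45 1 30 [ 1.48  0.03 -1.3   2.24 -1.09  0.51  0.02] [ 0.36  0.87 -1.08  1.29  0.72  1.66 -1.72]
-45 1 45 [ 1.43  0.2  -1.27  2.17 -0.85  0.61  0.06] [ 0.36  0.9  -1.23  1.38  0.83  1.69 -1.63]
-45 1 60 [ 1.35  0.32 -1.22  2.09 -0.65  0.76  0.11] [ 0.3   0.77 -1.13  1.5   0.75  1.58 -1.42]
-45 1 75 [ 1.31  0.48 -1.26  1.99 -0.42  0.9   0.1 ] [ 0.35  0.79 -1.3   1.63  0.84  1.59 -1.34]
-45 1 90 [ 1.13  0.48 -1.08  1.9  -0.4   1.11  0.29] [ 0.37  0.67 -1.3   1.78  0.79  1.48 -1.14]
-45 1 105 [ 1.06  0.57 -1.09  1.81 -0.27  1.27  0.36] [ 0.42  0.49 -1.29  1.93  0.71  1.32 -0.89]
-45 1 120 [ 0.98  0.64 -1.09  1.73 -0.15  1.44  0.45] [ 0.52  0.24 -1.28  2.08  0.55  1.13 -0.51]
```

Run:
```python
from h import *
np.set_printoptions(precision=4,suppress=True)
p=manip.current_tool_pos(); manip.servo_line(p+[0,0,.12],vel=.3)
L=stroke(0)
manip.move_pose(L['above'][0]+[0,0,.1],L['above'][1])
manip.servo_line(*[L['above'][0]-[0,0,.07]],vel=.3)
manip.servo_line(L['grasp'][0],vel=.1)
print(manip.current_clock(),manip.current_q(),manip.current_force())
im=viewer.get_image("top")[:,:,::-1]; cv2.imwrite("pics/g0.png",cv2.resize(im[120:320,140:340],None,fx=3,fy=3,interpolation=cv2.INTER_CUBIC))
effector.close(60)
print(manip.current_clock(),manip.current_finger_gap(),manip.current_gripper_force(),manip.current_force(),manip.current_tool_pos()-L['grasp'][0])
```

```text
5.825 [ 0.1934  0.9913 -1.1006  1.6381  0.9615  1.1418  0.6974] [-0.1283  0.2777  0.8133]
6.9917 0.01927494335053065 59.97828125953674 [-0.7571  0.186   0.1702] [-0.      0.0001  0.    ]
```

View pics/g0.png

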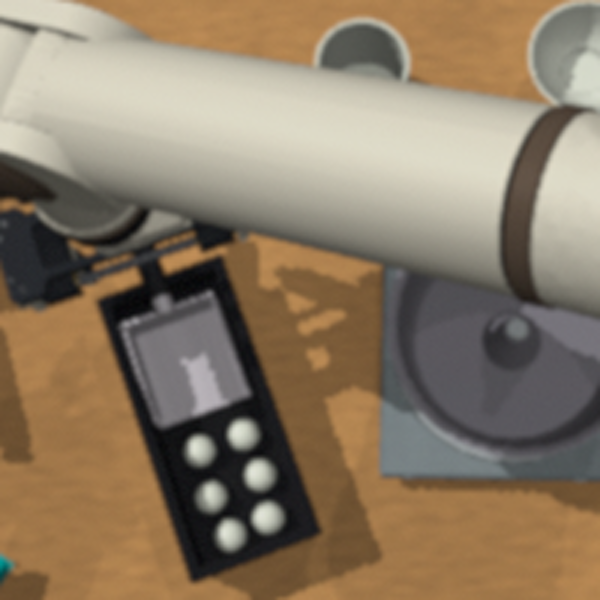

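The handle lies between the fingers and is gripped (gap 19 mm). The six stones, at about (230,485) in the crop, are undisturbed. Next is the push towards the near wall.

Run:
```python
from h import *
np.set_printoptions(precision=3,suppress=True)
for x in (.04,.0,-.03,-.045,-.055,-.060,-.064,-.067):
    manip.servo_line(*tool([0,0,0],tub(x),TY,0,0),vel=.06)
    F=manip.current_force(); print(x,F,manip.current_tool_pos()-tool([0,0,0],tub(x),TY,0,0)[0])
    if np.linalg.norm(F)>30: print("stop");break
print(manip.current_clock(),manip.current_finger_gap())
im=viewer.get_image("top")[:,:,::-1]; cv2.imwrite("pics/p0.png",cv2.resize(im[170:320,160:310],None,fx=4,fy=4,interpolation=cv2.INTER_CUBIC))
```

```text
0.04 [-0.262 -0.518  0.74 ] [-0. -0. -0.]
0.0 [-0.585 -0.367 -0.441] [ 0. -0. -0.]
-0.03 [-0.538 -0.577 -0.085] [-0. -0. -0.]
-0.045 [-1.054  0.366 -0.089] [-0.001 -0.    -0.   ]
-0.055 [3.317 1.677 0.139] [0.001 0.    0.   ]
-0.06 [10.333  3.798  1.895] [0.004 0.002 0.002]
-0.064 [15.187  5.046  2.269] [0.007 0.003 0.003]
-0.067 [17.777  6.541  4.04 ] [0.009 0.004 0.004]
10.275 0.01962609442973247
```

View pics/p0.png

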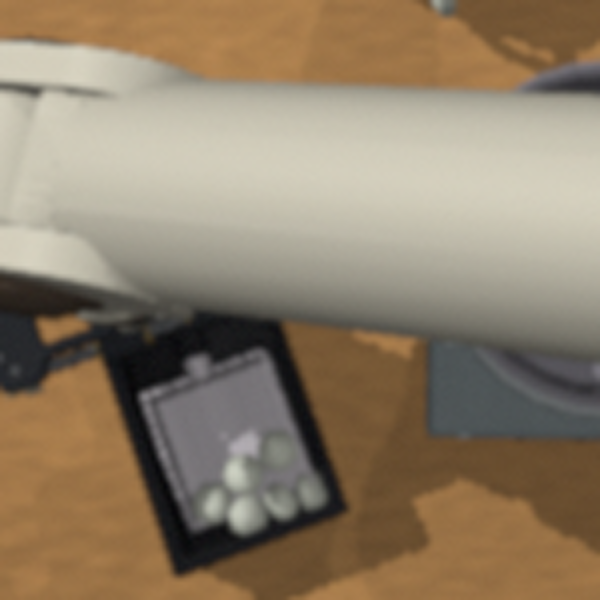

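Six stones are bunched at the nose around (260,495), and the nose is about 15 mm short of the wall with two stones already inside. I'll jiggle and push again.

Run:
```python
from h import *
np.set_printoptions(precision=3,suppress=True)
def go(x,yw=0,up=0,z=0,y=0,vel=.08):
    t=tool([.043,0,0],tub(x+.043,y,z),TY+np.radians(yw),up,0); manip.servo_line(*t,vel=vel)
    d=R.from_euler('z',-TY).apply(manip.current_tool_pos()-t[0]); F=manip.current_force()
    print(x,yw,up,"lag",d,"F",np.linalg.norm(F)); return np.linalg.norm(F)
for yw,y in((2,.003),(-2,-.003),(0,0)):
    go(-.045); go(-.05,yw,0,0,y); go(-.066,yw,0,0,y); go(-.066,-yw,0,0,-y)
    go(-.066,0,3)
    go(-.07,0,0)
print(manip.current_clock())
im=viewer.get_image("top")[:,:,::-1]; cv2.imwrite("pics/p1.png",cv2.resize(im[240:320,180:260],None,fx=5,fy=5,interpolation=cv2.INTER_CUBIC))
```

```text
-0.045 0 0 lag [-0.  0. -0.] F 1.7993699209526477
-0.05 2 0 lag [-0.002  0.001 -0.   ] F 2.3929059736804237
-0.066 2 0 lag [-0.001 -0.    -0.   ] F 2.9731210353162
-0.066 -2 0 lag [-0.    -0.001 -0.   ] F 2.1721008300334765
-0.066 0 3 lag [ 0.001  0.    -0.   ] F 4.619138482259339
-0.07 0 0 lag [-0.001  0.     0.   ] F 1.360577417585857
-0.045 0 0 lag [ 0.001  0.    -0.   ] F 1.1314562202013698
-0.05 -2 0 lag [-0.001 -0.    -0.   ] F 1.6670575884081928
-0.066 -2 0 lag [-0.001 -0.    -0.   ] F 0.6503928960128544
-0.066 2 0 lag [ 0.  0. -0.] F 1.0267453321043187
-0.066 0 3 lag [ 0.001 -0.001 -0.   ] F 3.195797604357414
-0.07 0 0 lag [-0.001  0.     0.   ] F 1.9302440955792297
-0.045 0 0 lag [ 0.001  0.    -0.   ] F 1.0625958009289398
-0.05 0 0 lag [-0.001  0.    -0.   ] F 0.3228783164355281
-0.066 0 0 lag [-0.001 -0.    -0.   ] F 2.01470317585305
-0.066 0 0 lag [ 0. -0. -0.] F 1.0990356746731345
-0.066 0 3 lag [ 0.001 -0.    -0.   ] F 2.707988202642384
-0.07 0 0 lag [-0.001  0.     0.   ] F 2.522485531186361
15.7667
```

View pics/p1.png

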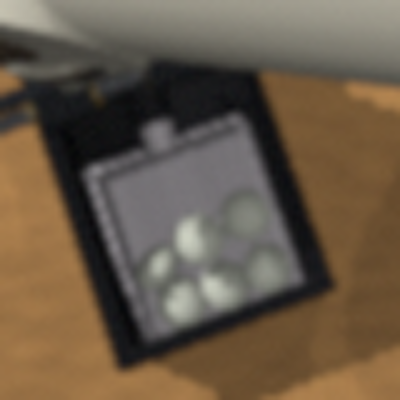

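All six stones now lie inside the pan, around (215,265) in the crop. Next I tilt the nose up, lift and carry.

Run:
```python
from h import *
np.set_printoptions(precision=3,suppress=True)
B=[.043,0,0]
for x,z,up in((-.024,.012,8),(-.02,.04,25),(-.02,.25,25)):
    manip.servo_line(*tool(B,tub(x,0,z),TY,up,0),vel=.08 if z<.1 else .15)
manip.sleep(.2)
print(manip.current_clock(),manip.current_force(),manip.current_q(),manip.current_finger_gap())
y=np.radians(-45); n=np.array([BOWL[0]+.035*np.cos(y),BOWL[1]+.035*np.sin(y),0])
p,q=tool(NOSE,n+[0,0,.25],y,20,0); print(p,manip.solve_ik(p,q))
for a,b in(("top","p2"),("scene","s2")):
    cv2.imwrite(f"pics/{b}.png",viewer.get_image(a)[:,:,::-1])
a,b=cv2.imread("pics/p2.png"),cv2.imread("pics/s2.png")
f=lambda i,s:cv2.resize(i,None,fx=s,fy=s,interpolation=cv2.INTER_CUBIC)
cv2.imwrite("pics/c2.png",np.hstack([f(a[200:350,130:263],3),f(b[50:230,200:360],2.5)]))
```

```text
18.3083 [ 0.377 -0.116 -3.275] [ 0.178  0.883 -1.235  1.345  0.54   1.799  0.855] 0.019077873936066816
[ 0.615 -0.129  0.251] [ 0.836  0.859 -1.072  1.283  0.452  1.609  0.618]
```

View pics/c2.png

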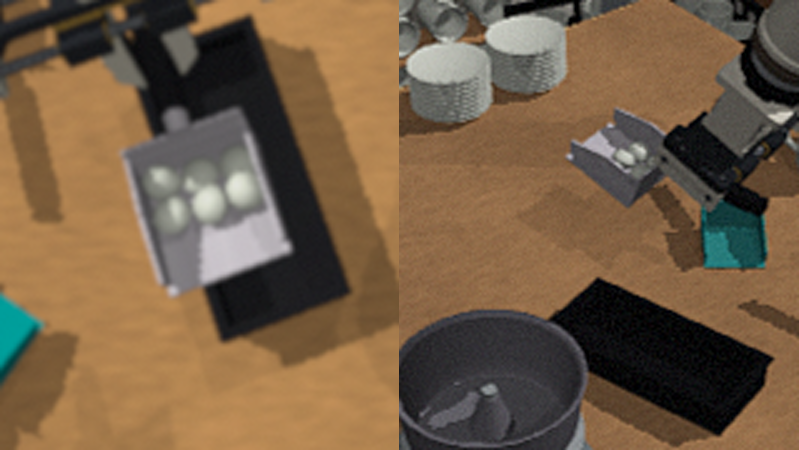

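All six stones sit at the back of the pan, around (200,190) in the left half, and the tub is empty. Carry to the bowl and tip.

Run:
```python
from h import *
np.set_printoptions(precision=3,suppress=True)
y=np.radians(-45); n=np.array([BOWL[0]+.035*np.cos(y),BOWL[1]+.035*np.sin(y),0])
manip.servo_line(*tool(NOSE,n+[0,0,.26],y,20,0),vel=.15)
print(manip.current_clock(),manip.current_q())
for z,up in((.20,5),(.175,-12),(.165,-22),(.165,-32),(.165,-40),(.165,-46)):
    manip.servo_line(*tool(NOSE,n+[0,0,z],y,up,0),vel=.06)
manip.sleep(.6)
print(manip.current_clock(),manip.current_q(),manip.current_force())
cv2.imwrite("pics/d_s.png",viewer.get_image("scene")[:,:,::-1])
# level and raise
manip.servo_line(*tool(NOSE,n+[0,0,.22],y,-30,0),vel=.1)
manip.servo_line(*tool(NOSE,n+[.02,0,.25],y,0,0),vel=.12)
print(manip.current_clock(),manip.current_force())
a=viewer.get_image("top")[:,:,::-1];b=cv2.imread("pics/d_s.png");c=viewer.get_image("scene")[:,:,::-1]
f=lambda i,s:cv2.resize(i,None,fx=s,fy=s,interpolation=cv2.INTER_CUBIC)
cv2.imwrite("pics/d.png",np.hstack([f(a[170:290,255:365],3),f(c[150:270,170:310],3)]))
```

```text
21.275 [ 0.827  0.84  -1.054  1.272  0.431  1.619  0.629]
24.8333 [ 0.631  0.136 -1.052  2.193  1.182  0.942 -0.394] [-0.331 -0.684 -1.096]
26.2833 [-0.768  0.413 -0.996]
```

View pics/d.png

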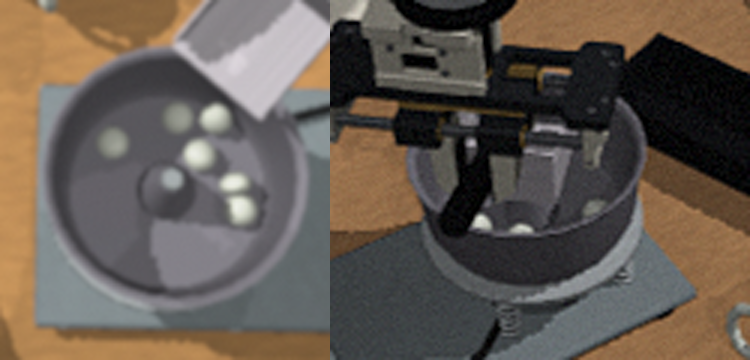

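All six stones are in the bowl. In the left view they are at (112,143), (178,118), (215,118), (200,154), (234,183) and (242,209). Now the scoop goes back.

Run:
```python
from h import *
np.set_printoptions(precision=3,suppress=True)
o=[0,0,0]
manip.servo_line(*tool(o,tub(.05,0,.25),TY,0,0),vel=.2)
manip.servo_line(*tool(o,tub(.05,0,.06),TY,0,0),vel=.15)
f0=manip.current_force()[2]
for z in (.02,.01,.006,.003,.001,-.001,-.003):
    manip.servo_line(*tool(o,tub(.05,0,z),TY,0,0),vel=.05)
    F=manip.current_force(); print(z,F)
    if F[2]-f0>3: break
effector.open_jaws(); manip.sleep(.3)
p=manip.current_tool_pos(); manip.servo_line(p+[0,0,.15],vel=.15)
print(manip.current_clock(),manip.current_q(),manip.current_finger_gap())
# dial turned options
for a in (TUMY+.6545,TUMY+.6545-1.309,TUMY+.6545-1.36):
  for k in (0,1):
    q=(R.from_euler('z',a)*FLIP[k]).as_quat(); print(a,k,manip.solve_ik([*DIAL,.084],q))
manip.servo_line(manip.current_tool_pos()+[0,0,.15],vel=.3)
a=viewer.get_image("top")[:,:,::-1]; f=lambda i,s:cv2.resize(i,None,fx=s,fy=s,interpolation=cv2.INTER_CUBIC)
cv2.imwrite("pics/r.png",np.hstack([f(a[170:320,160:260],3),f(a[200:275,380:450],6)]))
```

```text
0.02 [ 0.165  0.095 -1.095]
0.01 [ 0.251  0.462 -1.184]
0.006 [0.615 0.602 1.814]
34.2417 [ 0.222  0.778 -1.153  1.546  0.727  1.302  0.852] 0.09205455107029942
0.5812999999999999 0 [ 1.333  0.853 -1.217  1.927  0.931  1.077  1.859]
0.5812999999999999 1 [ 0.933  0.534 -0.594  1.939  0.412  0.791 -0.882]
-0.7277 0 [ 1.2    0.683 -0.973  1.931  0.715  0.92   0.708]
-0.7277 1 [-0.23   0.643  0.906  1.977 -0.676  0.855 -1.249]
-0.7787000000000002 0 [ 1.194  0.677 -0.964  1.931  0.706  0.916  0.664]
-0.7787000000000002 1 [-0.23   0.643  0.906  1.977 -0.676  0.855 -1.3  ]
```

View pics/r.png

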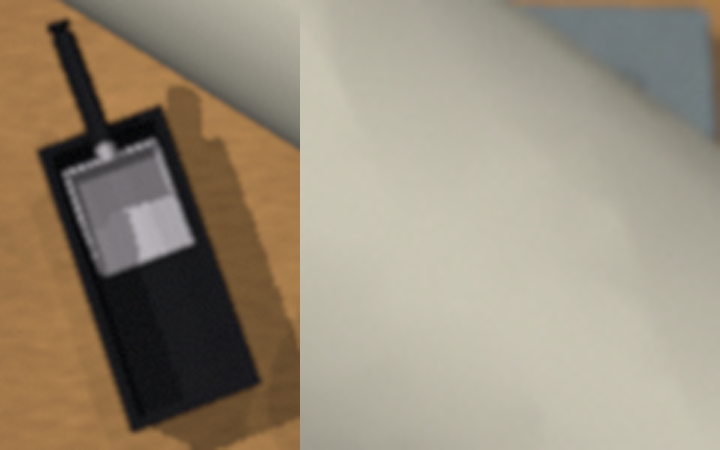

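The scoop lies back in the tub with the pan at about (130,205) in the left half; the right half is hidden by the arm. Now the dial.

Run:
```python
from h import *
np.set_printoptions(precision=3,suppress=True)
A0=TUMY+np.radians(37.5)
P=np.array([*DIAL,.088]); Q=lambda a:(R.from_euler('z',A0-a)*FLIP[0]).as_quat()
manip.move_pose(P+[0,0,.2],Q(0)); print(manip.current_clock(),manip.current_q())
manip.servo_line(P+[0,0,.05],vel=.2); manip.servo_line(P,vel=.08)
print(manip.current_force())
effector.close(40)
print(manip.current_finger_gap(),manip.current_gripper_force(),manip.current_force(),manip.current_wrist_torque())
for a in np.r_[np.arange(.1,1.31,.1),1.31,1.34,1.37]:
    manip.servo_line(P,Q(a),vel=.05)
    r=R.from_quat(manip.current_tcp_rot())*FLIP[0].inv()
    print(round(a,2),round(manip.current_clock(),2),"act",round(A0-r.as_euler('zyx')[0],3),manip.current_force(),manip.current_wrist_torque()[2])
```

```text
36.9833 [ 1.411  0.48  -1.259  1.744  0.477  1.273  2.193]
[0.381 0.549 0.552]
0.013854904890799546 39.987298250198364 [ 1.728 -1.823 -1.163] [-0.146 -0.353 -0.024]
0.1 40.09 act 0.098 [ 1.578 -2.152 -2.307] 0.15042133412341338
0.2 40.34 act 0.196 [ 3.19  -2.345 -2.648] 0.06130279937108604
0.3 40.59 act 0.297 [ 3.776 -3.969 -3.68 ] -0.23479484805650858
0.4 40.84 act 0.397 [ 3.884 -3.288 -4.187] 0.07685429990251186
0.5 41.09 act 0.497 [ 3.492 -4.366 -3.44 ] 0.14490425441533494
0.6 41.34 act 0.597 [ 3.629 -3.719 -3.943] 0.17856542574952794
0.7 41.59 act 0.697 [ 3.312 -4.534 -4.015] 0.09647193406726001
0.8 41.84 act 0.797 [ 2.689 -5.867 -3.952] -0.2989127442078727
0.9 42.09 act 0.897 [ 2.65  -5.845 -3.918] 0.06781820947131792
1.0 42.34 act 0.997 [ 3.557 -6.373 -4.233] 0.028318766130532136
1.1 42.59 act 1.097 [ 3.885 -5.848 -5.432] 0.3058000750157814
1.2 42.84 act 1.197 [ 2.905 -7.306 -3.999] 0.15391003466815456
1.3 43.09 act 1.297 [ 2.377 -7.028 -4.699] 0.3408382987707747
1.31 43.34 act 1.306 [ 3.427 -7.086 -5.08 ] 0.1996852423735927
1.34 43.59 act 1.336 [-0.037 -6.708 -0.318] 0.32835101021178
1.37 43.84 act 1.367 [-1.88  -5.308  0.305] 0.45536850708574644
```

Run:
```python
from h import *
manip.sleep(.5)
T=[]; 
for _ in range(20): manip.sleep(.05); T.append(np.r_[manip.current_wrist_torque(),manip.current_force()])
print(np.mean(T,0).round(3),manip.current_finger_gap(),manip.current_gripper_force(),manip.current_clock())
p=manip.current_tool_pos()-[*DIAL,.088]; print(p)
```

```text
[-1.117  0.259  0.456 -1.7   -4.915  1.095] 0.014593923979493164 21.365867156222293 45.3417
[-0.00109264 -0.00065254 -0.00010603]
```

Run:
```python
from h import *
A0=TUMY+np.radians(37.5)
manip.servo_line([*DIAL,.088],(R.from_euler('z',A0-1.335)*FLIP[0]).as_quat(),vel=.05); manip.sleep(.5)
T=[]
for _ in range(10): manip.sleep(.05); T.append(manip.current_wrist_torque())
print(np.mean(T,0).round(3),manip.current_finger_gap(),manip.current_gripper_force(),manip.current_clock())
if manip.current_gripper_force()>5 and np.mean(T,0)[2]>.15: print(manip.hand_in())
```

```text
[-1.159  0.221  0.475] 0.013780979223006081 31.51583433151245 46.5917
the job is handed in; nothing more can be done
None
```

The job is handed in at 46.6 s: all six stones were seen in the bowl, the scoop is back in the tub and let go, and the fingers still hold the dial at its third position. I checked the dial by wrist torque, finger gap and gripper force, not by picture, and no verdict was returned.

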